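# Clip the end cap onto a candle mould

## Task

Put the oblong clip-on cap on the oblong candle mould and press it gently straight down until both of its clip arms have snapped under the mould's rolled rim and the cap sits fully home, then let go of it. The mould stands on a sprung foot: never press so hard that the foot is driven anywhere near its stop, and leave everything else on the bench where it is.

Things in the scene. Friction and masses are not known exactly. Their poses are not given: they have to be found in the camera images.
- cap: oblong aluminium cap, about 0.19 kg. Plate 72 (x) by 50 (y) by 4 mm; origin at the centre of its underside, which lands on the rim; z up. Two round plugs, 29 mm across, centred 11 mm either side along x, reach 24 mm down, ends tapered; 1.5 mm play in the mould. Starts standing on them, origin 24 mm above the bench. A rigid sprung steel clip arm hangs at each x end
- cap_grip (a point): centre of the top of the cap's grip bar, 34 mm above the cap's origin. The bar stands on the plate along the cap's x: 44 mm long, 14 mm wide, 30 mm tall
- clip_a (a joint): outward swing of the steel clip arm at the cap's +x end, rad: 0 sprung in, about 0.2 when spread by the rim. The arm is rigid, 22 mm wide, on a sprung pivot 8 mm above the cap's origin, and reaches 21 mm below it; its inward catch has a sloped lower face and a ledge about 9 mm below the cap's origin
- clip_b (a joint): the same for the arm at the cap's -x end
- stand: fixed steel stand, plate 120 (x) by 100 mm, posts to 60 mm, with the oblong open aluminium mould upright at its centre; origin at the plate's underside, z up, x along the mould's long side. Rolled rim: 70 (x) by 48 mm outside, bead 8 mm thick, mouth 54 by 32 mm. Rim top is 90 to 114 mm above the bench (hidden packing: not measured). Cap's x goes along this x, either way round
- mould (a joint): how far the mould gives downward on its sprung foot, m: 0 up, 0.005 at its stop. It yields past about 5 N; 25 N presses it about 3 mm. While the cap goes on, its arms touch the rim 12 to 15 mm above home; the push rises to a peak of 10 to 21 N (varies with friction), drops by more than half as the arms snap in, then rises again as the plate lands on the rim
- ejector (a joint): how far the sprung ejector plate inside the mould is pushed down by the cap's plugs, m: 0 not touched, 0.006 when the cap's plate lies on the rim. It pushes the cap up with 3 to 5 N: a cap that has not snapped is lifted off again; a snapped one rests against its clip arms, up to 2 mm up
- round_mould: round aluminium mould tube, 56 mm across its collar, 94 mm tall, standing loose and upright; a bystander; origin at the centre of its underside
- round_cap: small round aluminium cap with a knob, 60 mm across, 30 mm tall; belongs to another mould; a bystander; origin at the centre of its underside
- spool: wooden wick bobbin, 56 mm across, 55 mm tall, standing; a bystander; origin at the centre of its underside
- tape: roll of paper tape lying flat, 90 mm across, 24 mm tall; a bystander; origin at the centre of its underside
- jar: closed amber glass jar, 64 mm across, 75 mm tall; a bystander; origin at the centre of its underside
- scraper: scraper lying flat; a bystander; origin at its underside
- dipper: red enamelled pouring dipper, cup 80 mm across and 50 mm tall with a wooden handle reaching 150 mm out to its own +y; a bystander; origin at the centre of the cup's underside
Not all that is in view belongs to the job. Leave any pink or red look-alike of the cap alone.

How it is judged:
By the outcome, as a careful person would: the job done as asked, in the order asked, and still so for the second after the job is handed in, with the robot touching nothing.
It also fails if it takes over 51 s, if anything falls off the work surface, if the arm or the gripper's body presses on something with over 40 N, if the wrist force passes 120 N, or if a joint passes its speed limit or range.

## Robot

A 7-joint arm with a two-finger parallel gripper is mounted at the origin on the work surface. World frame = base frame: x ahead of the robot, y to its left, z up, the work surface at z = 0. Lengths are in m, angles in rad, forces in N, time in s.
With the tool pointing down it reaches from about 0.4 to 0.85 m from the base axis. Payload 10.4 kg.
Tool frame: the origin (TCP) lies midway between the tips of the shut fingers; the grasp point (between the pads) lies 19 mm behind it; z points along the fingers, y is the direction in which the jaws open and shut (so a half turn about z gives the same grasp; the last joint's range is limited). The gripper opens to 85 mm and grips with 20 to 120 N. Pads are 22 mm wide; open, the fingers measure 114 mm over their backs; the gripper's body (76 mm by 85 mm) begins 54 mm behind the grasp point. The pads swing forward as they close: fully open they stand 13 mm farther back than shut.
Start: joints at [-1.199, 0.332, -0.065, 1.46, 0.022, 1.35, -0.088], TCP at [0.24, 0.577, 0.231] pointing down, gripper open.
Joint ranges: [-2.6, 2.6], [-0.5, 2.12], [-1.47, 1.34], [0.16, 2.42], [-1.27, 4.41], [0.06, 2.06], [-2.6, 2.6]. Speed limits (rad/s): [2.22, 2.22, 2.79, 2.79, 3.14, 3.14, 3.14].

## Interface

Orientations are given as a unit quaternion [x, y, z, w].
In Python, from workcell import manip, camera, camera_info, workorder, nets gives the robot as it stands.
- The arm moves only by the tool apply_moves, never from a script. Its argument "commands" is a list of rows, each a list of 5 numbers: the shift along the tool's x, y, z in m, then the turn about the tool's z in degrees, then the gripper command: -1 is fully open, 1 is shut, values between are in proportion. A call has 1 to 5 rows; each row shifts and turns the pose as measured when the row begins, along the tool's axes as they then stand; what a row does not reach is not made up. A row lasts 1/12 s, in which the tool goes at most 41.7 mm and 7.16 degrees, less where a joint would pass 70% of its speed; a pose out of reach is approached as far as the arm can. A call is refused whole if a number of a shift passes 0.0417 or a number of a turn 7.16, either way. A call with a gripper value outside its range is refused whole. The fingers move at their own pace and stop on an object; "squeeze" is the grip in N (left out, the last holds). Time passes only in rows, so rows that do not move let the fingers close. It gives the time, the measured TCP pose, the force and the opening at its end, in the units of the state.
- manip.get_obs(): the state, without advancing time (a new reading comes with each control period).
- camera(name): name is "scene" or "top" or "wrist"; returns (picture, depth): 384x512x3 uint8, red, green, blue; 384x512 float32, m along the optical axis (not along the pixel's ray), 0 where there is no reading.
- camera_info(name): a dict with "camera_matrix" (3x3 intrinsics, pixels), "xyz" and "rotation" of the camera in the world; the wrist camera has in their place "T_tool_cam" (4x4, takes a point from camera to tool coordinates, whose origin is the TCP and whose axes are the flange's). Camera axes: x right, y down, z forward; pixel columns grow to the right and rows downward; lengths in m; the calibration is good to about 2 mm. The wrist camera is an equidistant fisheye: a pixel r from the principal point sees the ray r / f radians off the axis. A picture is of the moment at which its call begins: read the wrist's pose just before it. camera_info takes no time and is no camera call.
- workorder.hand_in(): hands the job in, once; it reports no verdict.
Trained networks look in the newest picture that a camera, given by its name, has taken for a name from the list of things; names that differ only in an ending like _2 or _b are one class to them, and where a whole thing is asked for, a point or a joint stands for the part that bears it (a point fixed in the world has none). Each returns a list of dicts, best first, with "conf" (0 to 1); they miss things now and then, are a little off and sometimes report something else, mostly with a low value. They report only what shows in the picture. A call takes as long as a camera call. They do not tell look-alikes from the thing itself.
- nets.look_for(camera, thing): "rect" ([left, top, width, height] in pixels, round what is visible of it).
- nets.place_of(camera, thing): "xy" ([column, row] in pixels: a listed point, or the origin of a listed thing).
The state is a dict: "clock": time; "joint_pos": joint angles; "joint_velocities": joint speeds; "tau": joint torques, N m; "position": TCP position; "ee_rot": TCP orientation; "ft_force": force on the tool from outside, world axes, zero at the start; "torque": the same for the moment, N m; "grip_width": opening from 0.0 (shut) to 1.0 (fully open).
Only numpy, scipy, OpenCV 4.12 (cv2) and the standard library are available. Lean on these libraries where they do the work, as an engineer would, in place of code of your own. Each camera call takes 0.05 s, during which the arm holds its last target. There are 200 camera calls.

## Working session

There is one attempt and no reset: what is moved stays moved. The work goes in short steps, Python scripts to look and compute and a tool call to move; the robot and the scene stay as the last step left them, time stands still between calls to the robot, and variables do not carry over. Pictures are saved under pics/ and viewed, about 8 in all and at most 12, crops included, and the job is handed in when it is done.

Besides the shell and the picture viewer there is one more tool, called after ">>>" in YAML: its name, and indented under it one key for each argument. apply_moves: Moves the arm, as the interface text tells. Its arguments: {"type":"object","properties":{"commands":{"type":"array","items":{"type":"array","items":{"type":"number"}}},"squeeze":{"type":"number"}},"required":["commands"]}

```bash
mkdir -p pics; cat > h.py <<'E'
import numpy as np, cv2
from workcell import manip, camera, camera_info, workorder, nets
def cloud(name,d):
    i=camera_info(name);K=np.array(i["camera_matrix"]);v,u=np.mgrid[:d.shape[0],:d.shape[1]]
    p=np.stack([(u-K[0,2])/K[0,0]*d,(v-K[1,2])/K[1,1]*d,d],-1)
    return p@np.array(i["rotation"]).T+np.array(i["xyz"])
def save(n,im,s=1.5): cv2.imwrite("pics/"+n+".png",cv2.resize(im[...,::-1],None,fx=s,fy=s))
E
python3 - <<'E'
from h import *
o=manip.get_obs();print(o)
for c in ("top","scene"):
    im,d=camera(c);save(c+"0",im);P=cloud(c,d);np.savez(c+"0.npz",im=im,d=d,P=P)
    print(c,camera_info(c))
    for t in ("cap","cap_grip","stand","mould"):
        for k,f in (("look",nets.look_for),("place",nets.place_of)):
            try:
                for r in f(c,t)[:3]:
                    x=r.get("xy") or [r["rect"][0]+r["rect"][2]/2,r["rect"][1]+r["rect"][3]/2]
                    print(c,t,k,r,np.round(P[int(x[1]),int(x[0])],3))
            except Exception as e: print(c,t,k,e)
print(manip.get_obs()["clock"])
E
```

```text
{'clock': 0.0, 'joint_pos': array([-1.19856492,  0.33286831, -0.06472991,  1.46097207,  0.02160899,
        1.34988016, -0.08851548]), 'joint_velocities': array([ 0.00188492,  0.00085187,  0.00115023, -0.00031821,  0.0007635 ,
       -0.00011174, -0.00037374]), 'tau': array([ 6.67428139e-04, -6.25437999e+01,  4.93338949e-02, -3.91608274e+01,
        1.61565235e-02,  9.82838217e-03, -6.04307345e-06]), 'position': array([0.24025194, 0.5765631 , 0.23050355]), 'ee_rot': array([ 1.96117982e-01,  9.80580045e-01, -7.07709799e-04, -1.07886827e-04]), 'ft_force': array([-0.015642  ,  0.67218161,  0.69558723]), 'torque': array([ 0.02349303,  0.02080592, -0.03113573]), 'grip_width': 1.0023840129561314}Traceback (most recent call last):
  File "<stdin>", line 4, in <module>
  File "h.py", line 6, in cloud
    return p@np.array(i["rotation"]).T+np.array(i["xyz"])
           ~^~~~~~~~~~~~~~~~~~~~~~~~~~
ValueError: matmul: Input operand 1 has a mismatch in its core dimension 0, with gufunc signature (n?,k),(k,m?)->(n?,m?) (size 4 is different from 3)
```

```bash
sed -i 's/np.array(i\["rotation"\])/R.from_quat(i["rotation"]).as_matrix()/; 1a from scipy.spatial.transform import Rotation as R' h.py
python3 - <<'E'
from h import *
for c in ("top","scene"):
    im,d=camera(c);save(c+"0",im);P=cloud(c,d);np.savez(c+"0.npz",im=im,d=d,P=P)
    print(c,camera_info(c))
    for t in ("cap","cap_grip","stand","mould"):
        for k,f in (("look",nets.look_for),("place",nets.place_of)):
            try:
                for r in f(c,t)[:3]:
                    x=r["xy"] if "xy" in r else [r["rect"][0]+r["rect"][2]/2,r["rect"][1]+r["rect"][3]/2]
                    print(c,t,k,r,np.round(P[int(x[1]),int(x[0])],3))
            except Exception as e: print(c,t,k,e)
print(manip.get_obs()["clock"])
E
```

```text
top {'camera_matrix': array([[472.42092338,   0.        , 246.81822136],
       [  0.        , 472.42092338, 191.77901572],
       [  0.        ,   0.        ,   1.        ]]), 'xyz': array([ 0.32386469, -0.00833072,  1.31075543]), 'rotation': array([-0.70130196,  0.70647115, -0.05601594,  0.07704738])}
top cap look {'rect': [337.9, 240.7, 33.5, 21.2], 'conf': 0.93} [ 0.402 -0.252  0.056]
top cap look {'rect': [336.7, 187.1, 16.5, 29.2], 'conf': 0.77} [ 0.538 -0.234  0.04 ]
top cap look {'rect': [377.3, 208.5, 22.4, 28.2], 'conf': 0.57} [ 0.478 -0.345  0.057]
top cap place {'xy': [386.4, 223.1], 'conf': 0.95} [ 0.478 -0.345  0.034]
top cap place {'xy': [298.7, 199.8], 'conf': 0.73} [ 0.547 -0.111  0.031]
top cap place {'xy': [354.7, 251.5], 'conf': 0.69} [ 0.402 -0.252  0.056]
top cap_grip look {'rect': [343.2, 242.1, 29.1, 21.2], 'conf': 0.88} [ 0.4   -0.259  0.057]
top cap_grip look {'rect': [288.0, 185.0, 26.9, 29.9], 'conf': 0.77} [ 0.543 -0.117  0.053]
top cap_grip look {'rect': [335.6, 189.4, 23.3, 29.0], 'conf': 0.56} [ 0.53  -0.239  0.058]
top cap_grip place {'xy': [304.7, 19
[... 1716 characters left out ...]
5]
scene cap_grip place {'xy': [257.2, 170.1], 'conf': 0.78} [ 0.496 -0.19  -0.001]
scene cap_grip place {'xy': [236.9, 133.8], 'conf': 0.76} [ 0.447 -0.46   0.003]
scene cap_grip place {'xy': [268.5, 142.2], 'conf': 0.74} [ 0.406 -0.263  0.053]
scene stand look {'rect': [291.8, 215.0, 46.7, 46.0], 'conf': 0.71} [0.553 0.234 0.062]
scene stand look {'rect': [188.8, 130.6, 18.2, 26.8], 'conf': 0.18} [ 0.652 -0.377  0.057]
scene stand place {'xy': [312.8, 246.5], 'conf': 0.71} [0.559 0.234 0.032]
scene mould look {'rect': [302.8, 212.3, 28.4, 37.0], 'conf': 0.95} [0.552 0.236 0.095]
scene mould place it knows: cap, cap_grip, dipper, jar, round_cap, round_mould, scraper, spool, stand, tape
0.85
```

View pics/top0.png

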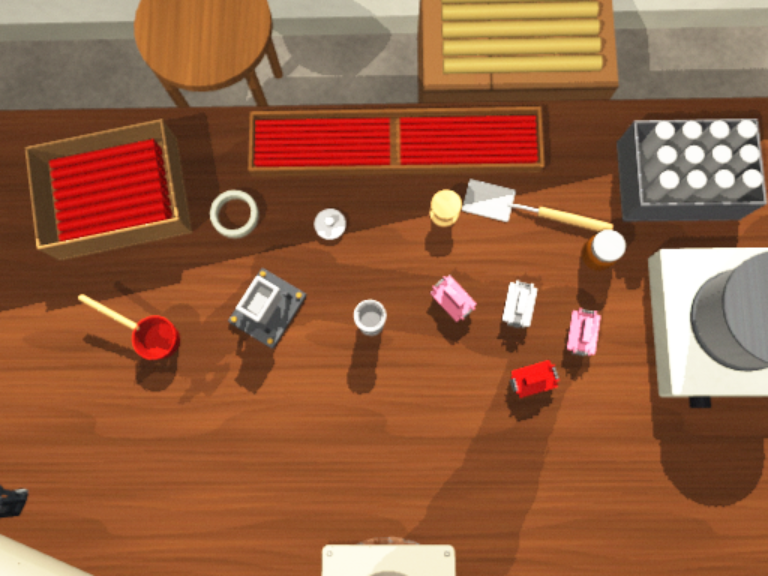

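View pics/scene0.png

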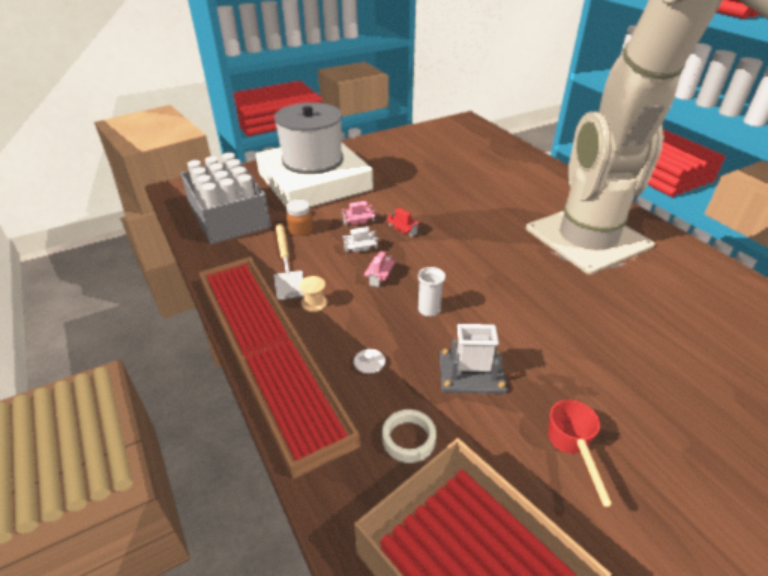

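The white/aluminium cap is at about (519,305) in the top view. The three pink or red ones near it are look-alikes. The mould is at about (262,297). Next I fit their poses from the depth clouds.

```bash
python3 - <<'E'
from h import *
def rect(P,m,n):
    q=P[m][:,:2].astype(np.float32)
    (c,s,a)=cv2.minAreaRect(q)
    if s[0]<s[1]: s=s[::-1];a+=90
    print(n,len(q),np.round(c,4),np.round(s,4),round(a,1),"zmed",np.round(np.percentile(P[m][:,2],[5,50,95]),4))
for c in("top","scene"):
    z=np.load(c+"0.npz");P=z["P"]
    dc=np.hypot(P[...,0]-.535,P[...,1]+.235);dm=np.hypot(P[...,0]-.54,P[...,1]-.22)
    rect(P,(dc<.06)&(P[...,2]>.05)&(P[...,2]<.075),c+" bar")
    rect(P,(dc<.06)&(P[...,2]>.022)&(P[...,2]<.075),c+" cap")
    h=P[(dm<.06)&(P[...,2]>.08)][:,2];print(np.histogram(h,bins=np.arange(.08,.125,.003)))
    rect(P,(dm<.06)&(P[...,2]>.083),c+" rim")
    rect(P,(dm<.09)&(P[...,2]>.004)&(P[...,2]<.03),c+" stand plate")
o=manip.get_obs();print(o["position"],R.from_quat(o["ee_rot"]).as_matrix().round(3))
print(camera_info("wrist"))
E
```

```text
top bar 89 [ 0.537 -0.241] [0.0433 0.0143] 166.7 zmed [0.0527 0.0576 0.0621]
top cap 507 [ 0.5366 -0.2413] [0.0804 0.05  ] 165.4 zmed [0.024  0.029  0.0587]
(array([10, 15, 54, 87, 32,  6, 12, 33, 79, 98, 28,  2,  0,  0]), array([0.08 , 0.083, 0.086, 0.089, 0.092, 0.095, 0.098, 0.101, 0.104,
       0.107, 0.11 , 0.113, 0.116, 0.119, 0.122]))
top rim 446 [0.5378 0.2247] [0.0694 0.0473] 149.9 zmed [0.0868 0.1032 0.1106]
top stand plate 908 [0.5377 0.222 ] [0.1683 0.165 ] 143.5 zmed [0.0047 0.0115 0.0177]
scene bar 44 [ 0.54  -0.243] [0.0446 0.0178] 176.7 zmed [0.0514 0.0576 0.0608]
scene cap 228 [ 0.5409 -0.2429] [0.0809 0.052 ] 166.2 zmed [0.0257 0.0334 0.059 ]
(array([ 20,  22,  26,  72,  54,  29,  20,  31,  53, 117,  17,   0,   0,
         0]), array([0.08 , 0.083, 0.086, 0.089, 0.092, 0.095, 0.098, 0.101, 0.104,
       0.107, 0.11 , 0.113, 0.116, 0.119, 0.122]))
scene rim 441 [0.5406 0.2214] [0.0697 0.0507] 148.2 zmed [0.0861 0.1005 0.1097]
scene stand plate 763 [0.5554 0.2314] [0.1351 0.1303] 149.2 zmed [0.0076 0.0126 0.0192]
[0.24039438 0.57695473 0.23134933] [[-0.923  0.385  0.   ]
 [ 0.385  0.923  0.   ]
 [ 0.     0.    -1.   ]]
{'camera_matrix': array([[297.31863964,   0.        , 257.53151522],
       [  0.        , 297.31863964, 191.67957435],
       [  0.        ,   0.        ,   1.        ]]), 'T_tool_cam': array([[-1.40459592e-03, -9.59843701e-01, -2.80531811e-01,
         7.20949161e-02],
       [ 9.99999003e-01, -1.30717355e-03, -5.34385818e-04,
        -5.66370114e-04],
       [ 1.46223098e-04, -2.80532282e-01,  9.59844580e-01,
        -1.42436588e-01],
       [ 0.00000000e+00,  0.00000000e+00,  0.00000000e+00,
         1.00000000e+00]])}
```

>>> apply_moves:
  commands:
    - [-0.033, -0.0135, 0, 0, 0]
    - [-0.033, -0.0135, 0, 0, 0]
    - [-0.033, -0.0135, 0, 0, 0]
    - [-0.033, -0.0135, 0, 0, 0]
    - [-0.033, -0.0135, 0, 0, 0]

```text
clock: 1.27
position: [0.3621, 0.4542, 0.23]
ee_rot: [0.188, 0.982, 0.001, -0.002]
ft_force: [0.7, 0.7, -0.4]
grip_width: 0.501
```

>>> apply_moves:
  commands:
    - [-0.033, -0.0135, 0, 0, 0]
    - [-0.033, -0.0135, 0, 0, 0]
    - [-0.033, -0.0135, 0, 0, 0]
    - [-0.0205, -0.0333, 0, 0, 0]
    - [-0.0205, -0.0333, 0, 0, 0]

```text
clock: 1.68
position: [0.4592, 0.2967, 0.2292]
ee_rot: [0.188, 0.982, 0.002, -0.002]
ft_force: [1.7, -0.7, 0.1]
grip_width: 0.498
```

>>> apply_moves:
  commands:
    - [-0.0205, -0.0333, 0, 0, 0]
    - [-0.0205, -0.0333, 0, 0, 0]
    - [-0.0205, -0.0333, 0, 0, 0]
    - [-0.0205, -0.0333, 0, 0, 0]
    - [-0.0205, -0.0333, 0, 0, 0]

```text
clock: 2.1
position: [0.4937, 0.0944, 0.2288]
ee_rot: [0.188, 0.982, 0.003, -0.001]
ft_force: [1.4, 0.1, 0.7]
grip_width: 0.501
```

>>> apply_moves:
  commands:
    - [-0.0205, -0.0333, 0, 0, 0]
    - [-0.0205, -0.0333, 0, 0, 0]
    - [-0.0205, -0.0333, 0, 0, 0]
    - [-0.0205, -0.0333, 0, 0, 0]
    - [-0.0205, -0.0333, 0, 0, 0]

```text
clock: 2.52
position: [0.5275, -0.1081, 0.2295]
ee_rot: [0.187, 0.982, 0.004, 0.001]
ft_force: [1.2, 0.3, -0.2]
grip_width: 0.499
```

>>> apply_moves:
  commands:
    - [-0.0145, -0.03, 0.012, 0, 0]
    - [-0.0145, -0.03, 0.012, 0, 0]
    - [-0.0145, -0.03, 0.012, 0, 0]
    - [-0.0145, -0.03, 0.012, -7, 0]
    - [0, 0, 0, 0, 0]

```text
clock: 2.93
position: [0.5365, -0.2546, 0.1816]
ee_rot: [0.13, 0.991, 0.002, 0.004]
ft_force: [-1.3, -0.7, -0.0]
grip_width: 0.505
```

```bash
cat >> h.py <<'E'
def wcloud(d,o):
    i=camera_info("wrist");K=np.array(i["camera_matrix"]);v,u=np.mgrid[:d.shape[0],:d.shape[1]]
    x=(u-K[0,2])/K[0,0];y=(v-K[1,2])/K[1,1];t=np.hypot(x,y)+1e-9;s=np.tan(np.minimum(t,1.5))/t
    p=np.stack([x*s*d,y*s*d,d],-1);T=np.array(i["T_tool_cam"])
    p=p@T[:3,:3].T+T[:3,3]
    return p@R.from_quat(o["ee_rot"]).as_matrix().T+o["position"]
def rect(P,m,n):
    q=P[m][:,:2].astype(np.float32)
    (c,s,a)=cv2.minAreaRect(q)
    if s[0]<s[1]: s=s[::-1];a+=90
    print(n,len(q),np.round(c,4),np.round(s,4),round(a,1),"z",np.round(np.percentile(P[m][:,2],[5,50,95]),4))
def wrist(n):
    o=manip.get_obs();im,d=camera("wrist");save(n,im);P=wcloud(d,o);np.savez(n+".npz",im=im,d=d,P=P)
    M=R.from_quat(o["ee_rot"]).as_matrix();print("pos",o["position"].round(4),"\nR",M.round(4).tolist(),"yaw_y",np.degrees(np.arctan2(M[1,1],M[0,1])).round(2),"F",o["ft_force"].round(1),"w",round(o["grip_width"],3),"t",o["clock"])
    return im,P,o
E
python3 - <<'E'
from h import *
im,P,o=wrist("w1")
d=np.hypot(P[...,0]-.537,P[...,1]+.241)
rect(P,(d<.05)&(P[...,2]>.05)&(P[...,2]<.064),"bar")
rect(P,(d<.05)&(P[...,2]>.022)&(P[...,2]<.064),"cap")
E
```

```text
pos [ 0.5365 -0.2546  0.1816] 
R [[-0.9659, 0.2587, 0.0089], [0.2587, 0.966, 0.0031], [-0.0078, 0.0053, -1.0]] yaw_y 75.01 F [-1.3 -0.7 -0. ] w 0.505 t 2.9333
bar 698 [ 0.5366 -0.2444] [0.0438 0.0133] 165.2 z [0.056  0.0575 0.0587]
cap 3565 [ 0.5369 -0.2445] [0.0805 0.0502] 166.6 z [0.0267 0.0281 0.058 ]
```

View pics/w1.png

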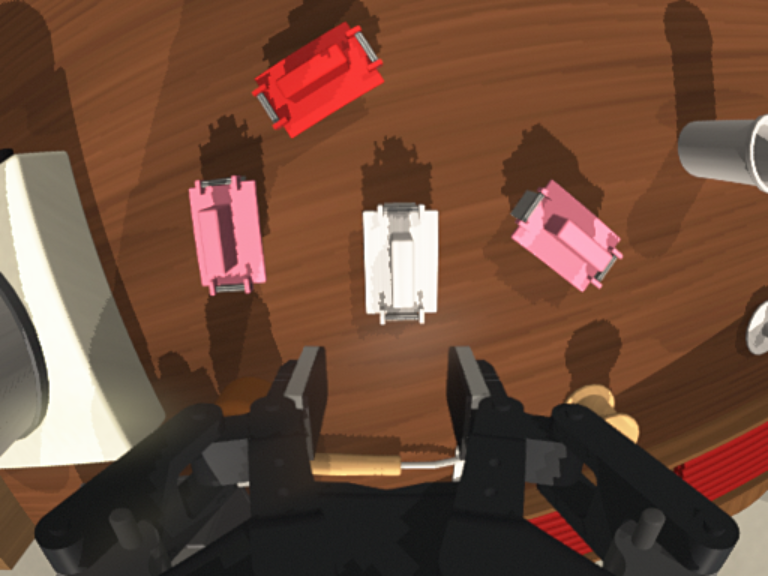

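>>> apply_moves:
  commands:
    - [0.0024, 0.0098, 0.025, -1, 0]
    - [0, 0, 0.03, 0, 0]
    - [0, 0, 0.03, 0, 0]
    - [0, 0, 0.02, 0, 0]
    - [0, 0, 0, 0, 0]

```text
clock: 3.4
position: [0.5419, -0.2386, 0.0768]
ee_rot: [0.127, 0.992, 0.004, 0.008]
ft_force: [0.2, 0.6, 0.2]
grip_width: 0.501
```

```bash
python3 - <<'E'
from h import *
im,P,o=wrist("w2")
d=np.hypot(P[...,0]-.537,P[...,1]+.244)
rect(P,(d<.05)&(P[...,2]>.05)&(P[...,2]<.064),"bar")
rect(P,(d<.05)&(P[...,2]>.022)&(P[...,2]<.064),"cap")
E
```

```text
pos [ 0.5419 -0.2386  0.0768] 
R [[-0.9676, 0.252, 0.0163], [0.2521, 0.9677, 0.0051], [-0.0145, 0.0091, -0.9999]] yaw_y 75.4 F [0.2 0.6 0.2] w 0.501 t 3.4
bar 1651 [ 0.5368 -0.2446] [0.044  0.0141] 165.7 z [0.0557 0.0576 0.0586]
cap 7691 [ 0.537  -0.2447] [0.0812 0.0505] 166.1 z [0.0268 0.0282 0.0581]
```

>>> apply_moves:
  commands:
    - [0.0035, -0.007, 0, -0.6, 0]
    - [0, 0, 0, 0, 0]
    - [0, 0, 0.01, 0, 0]
    - [0, 0, 0.01, 0, 0]
    - [0, 0, 0, 0, 0]

```text
clock: 3.87
position: [0.5413, -0.2451, 0.0637]
ee_rot: [0.121, 0.993, 0.003, 0.013]
ft_force: [1.0, 0.3, 0.7]
grip_width: 0.496
```

```bash
python3 - <<'E'
from h import *
im,P,o=wrist("w3")
E
```

```text
pos [ 0.5413 -0.2451  0.0637] 
R [[-0.9704, 0.24, 0.0271], [0.2401, 0.9707, 0.0033], [-0.0256, 0.0097, -0.9996]] yaw_y 76.11 F [1.  0.3 0.7] w 0.496 t 3.8667
```

>>> apply_moves:
  commands:
    - [0, 0, 0, 0, 0]
    - [0, 0, 0, 0, 0]
    - [0, 0, 0, 0, 0]
    - [0, 0, 0, 0, 0]
    - [0, 0, 0, 0, 0]

```text
clock: 4.33
position: [0.5421, -0.2456, 0.0653]
ee_rot: [0.121, 0.993, 0.003, 0.014]
ft_force: [-0.1, 0.6, 0.4]
grip_width: 0.5
```

```bash
python3 - <<'E'
from h import *
im,P,o=wrist("w4")
print(o["joint_pos"].round(3),o["joint_velocities"].round(3))
E
```

```text
pos [ 0.5421 -0.2456  0.0653] 
R [[-0.9703, 0.2404, 0.0285], [0.2405, 0.9706, 0.0026], [-0.027, 0.0094, -0.9996]] yaw_y 76.09 F [-0.1  0.6  0.4] w 0.5 t 4.3333
[-0.056  0.429  0.508  1.769 -0.262  0.982  1.882] [-0.    -0.002 -0.    -0.004  0.002  0.    -0.002]
```

>>> apply_moves:
  commands:
    - [0.003, 0, 0.012, 0, 0]
    - [0.003, 0, 0.012, 0, 0]
    - [0.003, 0, 0.01, 0, 0]
    - [0, 0, 0, 0, 0]
    - [0, 0, 0, 0, 0]

```text
clock: 4.8
position: [0.5328, -0.2427, 0.0265]
ee_rot: [0.121, 0.993, 0.003, 0.013]
ft_force: [0.9, -2.0, 3.1]
grip_width: 0.495
```

```bash
python3 - <<'E'
from h import *
im,P,o=wrist("w5")
print(o["joint_pos"].round(3),o["joint_velocities"].round(3))
E
```

```text
pos [ 0.5328 -0.2427  0.0265] 
R [[-0.9703, 0.2404, 0.0273], [0.2405, 0.9706, 0.003], [-0.0258, 0.0095, -0.9996]] yaw_y 76.09 F [ 0.9 -2.   3.1] w 0.495 t 4.8
[-0.043  0.464  0.49   1.817 -0.289  0.904  1.905] [ 0.004  0.02  -0.004  0.025 -0.002 -0.019  0.008]
```

>>> apply_moves:
  commands:
    - [-0.002, -0.002, -0.003, 0, 0]
    - [-0.001, 0, -0.003, 0, 0]
    - [0, 0, 0, 0, 0]
    - [0, 0, 0, 0, 0]

```text
clock: 5.18
position: [0.536, -0.2463, 0.0343]
ee_rot: [0.121, 0.993, 0.003, 0.014]
ft_force: [-0.1, 0.4, 0.1]
grip_width: 0.502
```

```bash
python3 - <<'E'
from h import *
im,P,o=wrist("w6")
d=np.hypot(P[...,0]-.537,P[...,1]+.244)
rect(P,(d<.05)&(P[...,2]>.022)&(P[...,2]<.064),"cap")
E
```

```text
pos [ 0.536  -0.2463  0.0343] 
R [[-0.9702, 0.2406, 0.0286], [0.2408, 0.9706, 0.0023], [-0.0272, 0.0091, -0.9996]] yaw_y 76.08 F [-0.1  0.4  0.1] w 0.502 t 5.1833
cap 12681 [ 0.5365 -0.2468] [0.0823 0.0702] 168.2 z [0.0269 0.0286 0.0584]
```

>>> apply_moves:
  commands:
    - [0, 0, 0.002, 0, 0.3]
    - [0, 0, 0, 0, 1]
    - [0, 0, 0, 0, 1]
    - [0, 0, 0, 0, 1]
    - [0, 0, 0, 0, 1]
  squeeze: 70

```text
clock: 5.65
position: [0.5365, -0.2462, 0.0327]
ee_rot: [0.121, 0.993, 0.003, 0.015]
ft_force: [-0.3, 0.1, 0.2]
grip_width: 0.151
```

>>> apply_moves:
  commands:
    - [0, 0, 0, 0, 1]
    - [0, 0, 0, 0, 1]
    - [0, 0, 0, 0, 1]
    - [0, 0, 0, 0, 1]
    - [0, 0, 0, 0, 1]

```text
clock: 6.07
position: [0.5365, -0.2463, 0.0327]
ee_rot: [0.121, 0.993, 0.003, 0.015]
ft_force: [-0.1, -0.3, 1.1]
grip_width: 0.153
```

```bash
python3 - <<'E'
from h import *
im,P,o=wrist("w7")
E
```

```text
pos [ 0.5365 -0.2463  0.0327] 
R [[-0.9702, 0.2404, 0.0298], [0.2405, 0.9706, 0.0021], [-0.0284, 0.0092, -0.9996]] yaw_y 76.09 F [-0.1 -0.3  1.1] w 0.153 t 6.0667
```

View pics/w7.png

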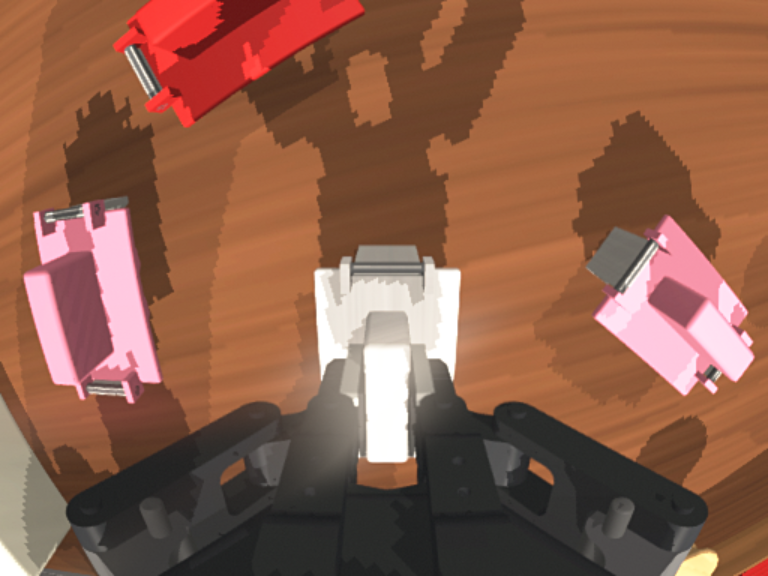

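>>> apply_moves:
  commands:
    - [0, 0, -0.02, 0, 1]
    - [0, 0, -0.03, 0, 1]
    - [0, 0, -0.035, 0, 1]
    - [0, 0, -0.035, 0, 1]
    - [0, 0, -0.03, 0, 1]

```text
clock: 6.53
position: [0.5263, -0.244, 0.1784]
ee_rot: [0.121, 0.993, 0.004, 0.005]
ft_force: [0.1, -1.0, -1.9]
grip_width: 0.154
```

```bash
python3 - <<'E'
from h import *
o=manip.get_obs();print(o["position"].round(4),R.from_quat(o["ee_rot"]).as_matrix().round(4).tolist(),o["ft_force"].round(2),o["grip_width"],o["joint_velocities"].round(3))
E
```

```text
[ 0.5263 -0.244   0.1784] [[-0.9706, 0.2405, 0.0113], [0.2406, 0.9706, 0.0064], [-0.0094, 0.009, -0.9999]] [ 0.15 -1.05 -1.85] 0.15448382635284247 [-0.105 -0.357  0.094 -0.394  0.226  0.72  -0.164]
```

>>> apply_moves:
  commands:
    - [0.0072, 0.0326, 0, 0, 1]
    - [0.0072, 0.0326, 0, 0, 1]
    - [0.0072, 0.0326, 0, 0, 1]
    - [0.0072, 0.0326, 0, 0, 1]
    - [0.0072, 0.0326, 0, 0, 1]

```text
clock: 6.95
position: [0.532, -0.0828, 0.1871]
ee_rot: [0.129, 0.992, 0.001, 0.011]
ft_force: [1.6, 0.1, -2.7]
grip_width: 0.153
```

>>> apply_moves:
  commands:
    - [0.0072, 0.0326, 0, 0, 1]
    - [0.0072, 0.0326, 0, 0, 1]
    - [0.0072, 0.0326, 0, 0, 1]
    - [0.0072, 0.0326, 0, 0, 1]
    - [0.0072, 0.0326, 0, 0, 1]

```text
clock: 7.37
position: [0.5364, 0.0918, 0.1863]
ee_rot: [0.13, 0.991, 0.001, 0.01]
ft_force: [1.7, -0.7, -1.7]
grip_width: 0.15
```

>>> apply_moves:
  commands:
    - [0, 0, 0, 5.7, 1]
    - [0, 0, 0, 5.7, 1]
    - [0, 0, 0, 5.7, 1]
    - [0, 0, 0, 0, 1]
    - [0, 0, 0, 0, 1]

```text
clock: 7.78
position: [0.5335, 0.1038, 0.1837]
ee_rot: [0.273, 0.962, 0.003, 0.007]
ft_force: [-0.5, -0.1, -1.8]
grip_width: 0.148
```

```bash
cat >> h.py <<'E'
def rim(P,lo=.098,hi=.118,c=(.5385,.2235)):
    d=np.hypot(P[...,0]-c[0],P[...,1]-c[1]); m=(d<.05)&(P[...,2]>lo)&(P[...,2]<hi); rect(P,m,"rim")
    q=P[m];a=np.linalg.lstsq(np.c_[q[:,:2]-q[:,:2].mean(0),np.ones(len(q))],q[:,2],rcond=None)[0];print("plane",a.round(4))
E
python3 - <<'E'
from h import *
im,P,o=wrist("w8");rim(P)
E
```

```text
pos [0.5335 0.1038 0.1837] 
R [[-0.8507, 0.5255, 0.0159], [0.5256, 0.8507, 0.0022], [-0.0124, 0.0103, -0.9999]] yaw_y 58.3 F [-0.5 -0.1 -1.8] w 0.148 t 7.7833
rim 2577 [0.5378 0.2217] [0.0697 0.0482] 148.7 z [0.1009 0.1075 0.1091]
plane [-0.021  -0.0187  0.1068]
```

View pics/w8.png

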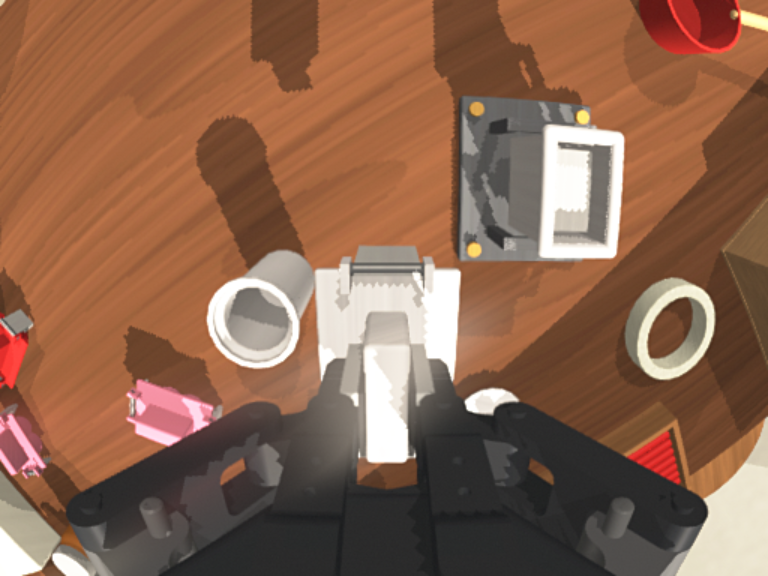

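```bash
python3 - <<'E'
from h import *
z=np.load("w8.npz");P=z["P"];o=manip.get_obs();M=R.from_quat(o["ee_rot"]).as_matrix()
Q=(P-o["position"])@M
v,u=np.mgrid[:384,:512]
# rows 180-225 (plate in front of bar)
m=(v>180)&(v<240)&(u>205)&(u<310)&(Q[...,2]>0)&(Q[...,2]<.012)
q=Q[m];print("plate y",np.percentile(q[:,1],[.5,2,50,98,99.5]).round(4),"x",np.percentile(q[:,0],[1,99]).round(4),"z",np.percentile(q[:,2],[5,50,95]).round(4))
q=q[(abs(q[:,1])<.03)&(q[:,2]<np.median(q[:,2])+.002)&(q[:,2]>np.median(q[:,2])-.002)]
print("plane tool",np.linalg.lstsq(np.c_[q[:,:2],np.ones(len(q))],q[:,2],rcond=None)[0].round(4))
w=cv2.minAreaRect(q[:,:2].astype(np.float32));print(w)
m=(v>215)&(v<320)&(u>225)&(u<290)&(Q[...,2]>-.030)&(Q[...,2]<-.020)
q=Q[m];print("bar top y",np.percentile(q[:,1],[1,50,99]).round(4),"x",np.percentile(q[:,0],[1,99]).round(4),"z",np.percentile(q[:,2],[5,50,95]).round(4))
print("plane tool",np.linalg.lstsq(np.c_[q[:,:2],np.ones(len(q))],q[:,2],rcond=None)[0].round(4))
print("arm pts x", [np.percentile(Q[(v>163)&(v<180)&(u>240)&(u<280)][:,k],[5,50,95]).round(4) for k in (0,1,2)])
E
```

```text
plate y [-0.0253 -0.0247 -0.0004  0.0236  0.0242] x [0.0027 0.0346] z [0.0031 0.0042 0.0053]
plane tool [-0.027  -0.0026  0.0047]
((0.018364422023296356, -0.0005703680217266083), (0.05059909075498581, 0.033693939447402954), 89.74292755126953)
bar top y [-0.013  -0.0004  0.012 ] x [-0.0213  0.0211] z [-0.027  -0.0252 -0.0225]
plane tool [-0.0036  0.0026 -0.0251]
arm pts x [array([0.0374, 0.0389, 0.0394]), array([-0.0084,  0.0007,  0.0099]), array([-0.0027,  0.0087,  0.0261])]
```

>>> apply_moves:
  commands:
    - [0.0135, 0.0235, 0, 0, 1]
    - [0.0135, 0.0235, 0, 0, 1]
    - [0.0135, 0.0235, 0, 0, 1]
    - [0.0135, 0.0235, 0, 0, 1]
    - [0, 0, 0, 0, 1]

```text
clock: 8.25
position: [0.5374, 0.2115, 0.1837]
ee_rot: [0.27, 0.963, 0.003, 0.007]
ft_force: [-1.3, 1.4, -1.3]
grip_width: 0.145
```

>>> apply_moves:
  commands:
    - [0, 0, 0, 0, 1]
    - [0, 0, 0, 0, 1]
    - [0, 0, 0, 0, 1]

```text
clock: 8.5
position: [0.5373, 0.2109, 0.1831]
ee_rot: [0.267, 0.964, 0.002, 0.007]
ft_force: [0.2, 0.2, -2.1]
grip_width: 0.15
```

```bash
python3 - <<'E'
from h import *
im,P,o=wrist("w9");rim(P)
im,d=camera("top");save("top1",im[150:270,110:250],5);P=cloud("top",d)
m=(np.hypot(P[...,0]-.5385,P[...,1]-.22)<.06)&(P[...,2]>.183)&(P[...,2]<.4);print(m.sum())
E
```

```text
pos [0.5373 0.2109 0.1831] 
R [[-0.8571, 0.5149, 0.0148], [0.515, 0.8572, 0.0007], [-0.0123, 0.0082, -0.9999]] yaw_y 59.01 F [ 0.2  0.2 -2.1] w 0.15 t 8.5
rim 898 [0.5179 0.2344] [0.0488 0.0232] 56.3 z [0.1048 0.1076 0.109 ]
plane [-0.0398  0.0248  0.1073]
167
```

View pics/w9.png

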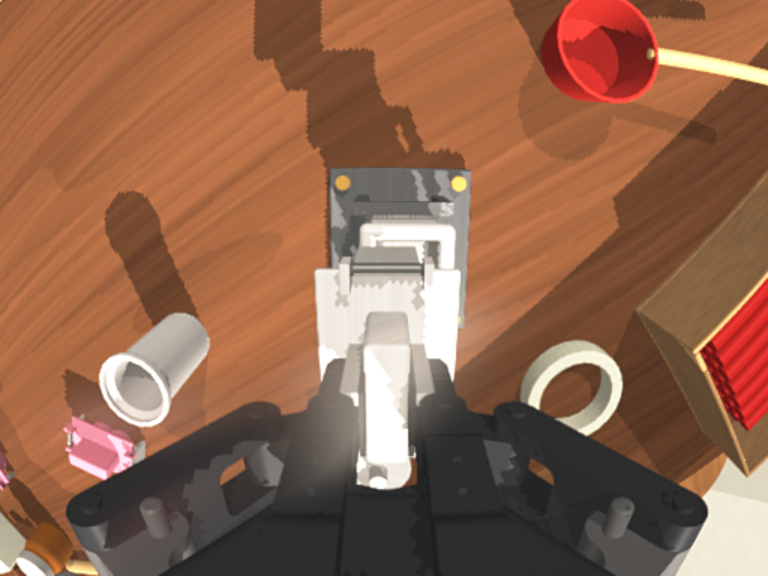

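```bash
cat >> h.py <<'E'
def rimend(P,o,lo=.104,hi=.112):
    M=R.from_quat(o["ee_rot"]).as_matrix();tx=M[:2,0]/np.hypot(*M[:2,0]);ty=M[:2,1]/np.hypot(*M[:2,1])
    D=P[...,:2]-o["position"][:2];X=D@tx;Y=D@ty
    m=(P[...,2]>lo)&(P[...,2]<hi)&(np.hypot(X,Y)<.08)
    q=np.c_[X[m],Y[m]].astype(np.float32)
    print("n",m.sum(),"X99",np.percentile(q[:,0],[98,99.5,100]).round(4),"Y",np.percentile(q[:,1],[0,.5,2,98,99.5,100]).round(4))
    b=(q[:,0]>np.percentile(q[:,0],99)-.008)
    print(cv2.minAreaRect(q[b]))
    print("offset of rim centre from TCP, tool x,y:",np.percentile(q[:,0],99.7)-.035,(np.percentile(q[:,1],.5)+np.percentile(q[:,1],99.5))/2)
E
python3 - <<'E'
from h import *
P=np.load("w9.npz")["P"];rimend(P,manip.get_obs())
M=R.from_quat(manip.get_obs()["ee_rot"]).as_matrix();d=np.array([.5378,.2217])-manip.get_obs()["position"][:2]
print(d@M[:2,0],d@M[:2,1])
E
```

```text
n 871 X99 [0.0402 0.0406 0.0409] Y [-0.0139 -0.0138 -0.013   0.0334  0.0339  0.0345]
((0.03660864755511284, 0.0097552090883255), (0.008572978898882866, 0.04734892398118973), 0.08364933729171753)
offset of rim centre from TCP, tool x,y: 0.0057017133 0.010051204
0.0052751175639771915 0.00964557557400236
```

>>> apply_moves:
  commands:
    - [0.0055, 0.0103, 0.008, 0, 1]
    - [0, 0, 0.01, 0, 1]
    - [0, 0, 0.01, 0, 1]
    - [0, 0, 0, 0, 1]
    - [0, 0, 0, 0, 1]

```text
clock: 9.02
position: [0.5386, 0.2214, 0.1517]
ee_rot: [0.269, 0.963, 0.002, 0.007]
ft_force: [0.4, -0.4, -2.6]
grip_width: 0.146
```

```bash
python3 - <<'E'
from h import *
im,P,o=wrist("w10");rimend(P,o)
E
```

```text
pos [0.5386 0.2214 0.1517] 
R [[-0.8554, 0.5177, 0.0145], [0.5178, 0.8555, 0.0002], [-0.0122, 0.0077, -0.9999]] yaw_y 58.82 F [ 0.4 -0.4 -2.6] w 0.146 t 9.0167
n 445 X99 [0.0362 0.0362 0.0363] Y [-0.0237 -0.0236 -0.0234  0.0239  0.0241  0.0242]
((0.032359179109334946, 0.00028365664184093475), (0.04765819013118744, 0.007969018071889877), 89.69871520996094)
offset of rim centre from TCP, tool x,y: 0.0012540184 0.00025525223
```

>>> apply_moves:
  commands:
    - [0.0012, 0.0008, 0, 0, 1]
    - [0, 0, 0, 0, 1]
    - [0, 0, 0.005, 0, 1]
    - [0, 0, 0.005, 0, 1]
    - [0, 0, 0, 0, 1]

```text
clock: 9.48
position: [0.5384, 0.2227, 0.1416]
ee_rot: [0.269, 0.963, 0.002, 0.007]
ft_force: [-0.4, -0.1, -1.5]
grip_width: 0.144
```

```bash
python3 - <<'E'
from h import *
im,P,o=wrist("w11");rimend(P,o)
E
```

```text
pos [0.5384 0.2227 0.1416] 
R [[-0.8552, 0.518, 0.0154], [0.5181, 0.8553, 0.0008], [-0.0128, 0.0086, -0.9999]] yaw_y 58.8 F [-0.4 -0.1 -1.5] w 0.144 t 9.4833
n 264 X99 [0.0353 0.0353 0.0354] Y [-0.0242 -0.0242 -0.0241  0.0226  0.0227  0.0227]
((0.032042913138866425, -0.0007309447973966599), (0.0068406458012759686, 0.046973779797554016), 0.6251192688941956)
offset of rim centre from TCP, tool x,y: 0.00035196915 -0.0007519303
```

>>> apply_moves:
  commands:
    - [0, 0, 0.004, 0, 1]
    - [0, 0, 0.003, 0, 1]
    - [0, 0, 0, 0, 1]

```text
clock: 9.78
position: [0.5389, 0.2228, 0.1345]
ee_rot: [0.269, 0.963, 0.003, 0.008]
ft_force: [0.3, -0.1, -1.8]
grip_width: 0.148
```

>>> apply_moves:
  commands:
    - [0, 0, 0.002, 0, 1]
    - [0, 0, 0.002, 0, 1]
    - [0, 0, 0, 0, 1]

```text
clock: 10.03
position: [0.5392, 0.223, 0.1306]
ee_rot: [0.269, 0.963, 0.003, 0.008]
ft_force: [-0.1, -0.3, -3.5]
grip_width: 0.15
```

```bash
cat >> h.py <<'E'
def st():
    o=manip.get_obs();M=R.from_quat(o["ee_rot"]).as_matrix();print(o["position"].round(4),M[2].round(4),"F",o["ft_force"].round(2),"T",o["torque"].round(2),"w",round(o["grip_width"],3),"t",o["clock"])
E
python3 -c "from h import *;st()"
```

```text
[0.5392 0.223  0.1306] [-0.0133  0.0101 -0.9999] F [-0.09 -0.3  -3.5 ] T [ 0.01  0.21 -0.  ] w 0.15 t 10.0333
```

>>> apply_moves:
  commands:
    - [0, 0, 0.002, 0, 1]
    - [0, 0, 0.002, 0, 1]

```text
clock: 10.2
position: [0.54, 0.2234, 0.1278]
ee_rot: [0.269, 0.963, 0.004, 0.009]
ft_force: [-2.7, -1.1, 9.7]
grip_width: 0.152
```

>>> apply_moves:
  commands:
    - [0, 0, 0.002, 0, 1]

```text
clock: 10.28
position: [0.5404, 0.2234, 0.1267]
ee_rot: [0.269, 0.963, 0.004, 0.009]
ft_force: [-4.4, -2.3, 12.0]
grip_width: 0.151
```

>>> apply_moves:
  commands:
    - [0, 0, 0.002, 0, 1]

```text
clock: 10.37
position: [0.5407, 0.2234, 0.1258]
ee_rot: [0.269, 0.963, 0.005, 0.009]
ft_force: [-5.2, -2.6, 15.0]
grip_width: 0.149
```

```bash
python3 -c "from h import *;st()"
```

```text
[0.5407 0.2234 0.1258] [-0.0149  0.0136 -0.9998] F [-5.18 -2.65 14.97] T [-0.61  1.61 -0.03] w 0.149 t 10.3667
```

>>> apply_moves:
  commands:
    - [0.001, -0.0015, 0.001, 0, 1]

```text
clock: 10.45
position: [0.54, 0.223, 0.1262]
ee_rot: [0.269, 0.963, 0.005, 0.01]
ft_force: [0.4, 1.0, 11.0]
grip_width: 0.152
```

>>> apply_moves:
  commands:
    - [0.001, -0.001, 0.002, 0, 1]

```text
clock: 10.53
position: [0.5398, 0.2232, 0.1259]
ee_rot: [0.269, 0.963, 0.007, 0.011]
ft_force: [-0.2, -1.5, 12.2]
grip_width: 0.152
```

```bash
python3 -c "from h import *;st()"
```

```text
[0.5398 0.2232 0.1259] [-0.0174  0.0189 -0.9997] F [-0.23 -1.45 12.15] T [-0.2   0.33 -0.03] w 0.152 t 10.5333
```

>>> apply_moves:
  commands:
    - [0.0005, -0.0007, 0.003, 0, 1]

```text
clock: 10.62
position: [0.5403, 0.2233, 0.125]
ee_rot: [0.27, 0.963, 0.008, 0.012]
ft_force: [-5.0, -2.5, 17.7]
grip_width: 0.148
```

>>> apply_moves:
  commands:
    - [0.0005, -0.0007, 0.003, 0, 1]

```text
clock: 10.7
position: [0.5404, 0.2231, 0.1238]
ee_rot: [0.27, 0.963, 0.009, 0.013]
ft_force: [-5.0, -2.0, 11.9]
grip_width: 0.15
```

```bash
python3 -c "from h import *;st()"
```

```text
[0.5404 0.2231 0.1238] [-0.0199  0.0241 -0.9995] F [-4.98 -2.01 11.87] T [-0.43  1.35  0.05] w 0.15 t 10.7
```

>>> apply_moves:
  commands:
    - [0.0012, -0.0012, 0.003, 0, 1]

```text
clock: 10.78
position: [0.5394, 0.2229, 0.1218]
ee_rot: [0.27, 0.963, 0.01, 0.013]
ft_force: [0.4, 1.0, -3.2]
grip_width: 0.15
```

>>> apply_moves:
  commands:
    - [0.0008, -0.0008, 0.003, 0, 1]

```text
clock: 10.87
position: [0.5387, 0.2229, 0.1191]
ee_rot: [0.27, 0.963, 0.01, 0.014]
ft_force: [0.6, 0.4, 0.1]
grip_width: 0.151
```

```bash
python3 -c "from h import *;st()"
```

```text
[0.5387 0.2229 0.1191] [-0.0214  0.0269 -0.9994] F [0.55 0.39 0.08] T [ 0.05 -0.07 -0.05] w 0.151 t 10.8667
```

>>> apply_moves:
  commands:
    - [0, 0, 0.002, 0, 1]

```text
clock: 10.95
position: [0.5389, 0.2229, 0.1171]
ee_rot: [0.27, 0.963, 0.01, 0.014]
ft_force: [-2.3, -0.9, 7.2]
grip_width: 0.152
```

>>> apply_moves:
  commands:
    - [0, 0, 0.002, 0, 1]

```text
clock: 11.03
position: [0.5392, 0.223, 0.1157]
ee_rot: [0.27, 0.963, 0.01, 0.014]
ft_force: [-5.8, -2.1, 16.6]
grip_width: 0.148
```

```bash
python3 -c "from h import *;st()"
```

```text
[0.5392 0.223  0.1157] [-0.022   0.0278 -0.9994] F [-5.81 -2.13 16.62] T [-0.86  1.4  -0.01] w 0.148 t 11.0333
```

>>> apply_moves:
  commands:
    - [0.0006, -0.0004, 0.002, 0, 1]

```text
clock: 11.12
position: [0.5391, 0.223, 0.1149]
ee_rot: [0.27, 0.963, 0.011, 0.015]
ft_force: [-5.5, -2.9, 21.6]
grip_width: 0.151
```

```bash
python3 - <<'E'
from h import *
st()
im,P,o=wrist("w12")
Q=(P-o["position"])@R.from_quat(o["ee_rot"]).as_matrix()
v,u=np.mgrid[:384,:512]
m=(v>180)&(v<240)&(u>205)&(u<310)&(Q[...,2]>0)&(Q[...,2]<.012);q=P[m]
print("plate",np.linalg.lstsq(np.c_[q[:,:2]-[.5385,.223],np.ones(len(q))],q[:,2],rcond=None)[0].round(4),np.median(q[:,2]))
i2,d=camera("scene")
a=cv2.resize(im[130:260,190:330],(560,520),interpolation=2);b=cv2.resize(i2[180:280,260:360],(520,520),interpolation=2)
cv2.imwrite("pics/c12.png",np.hstack([a,b])[...,::-1][:, :1080][::1]); 
cv2.imwrite("pics/c12.png",cv2.resize(cv2.imread("pics/c12.png"),(800,385)))
E
```

```text
[0.5391 0.223  0.1149] [-0.0225  0.0287 -0.9993] F [-5.51 -2.85 21.61] T [-1.08  1.27 -0.03] w 0.151 t 11.1167
pos [0.5391 0.223  0.1149] 
R [[-0.8539, 0.5193, 0.0342], [0.5199, 0.8541, 0.0128], [-0.0225, 0.0287, -0.9993]] yaw_y 58.7 F [-5.5 -2.9 21.6] w 0.151 t 11.1167
plate [0.0069 0.0242 0.1102] 0.11029436586803976
```

View pics/c12.png

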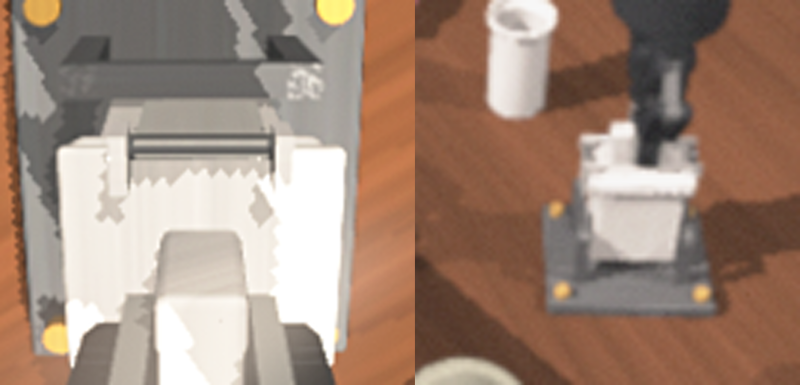

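>>> apply_moves:
  commands:
    - [0, 0, -0.002, 0, 1]
    - [0, 0, -0.001, 0, 1]

```text
clock: 11.38
position: [0.5389, 0.2228, 0.1189]
ee_rot: [0.27, 0.963, 0.011, 0.015]
ft_force: [0.8, 1.9, -8.2]
grip_width: 0.151
```

>>> apply_moves:
  commands:
    - [0, 0, -0.001, 0, 1]

```text
clock: 11.47
position: [0.5387, 0.2228, 0.119]
ee_rot: [0.27, 0.963, 0.011, 0.014]
ft_force: [3.3, 1.8, -11.6]
grip_width: 0.151
```

```bash
python3 -c "from h import *;st()"
```

```text
[0.5387 0.2228 0.119 ] [-0.0222  0.0281 -0.9994] F [  3.35   1.76 -11.58] T [ 0.27 -1.08 -0.03] w 0.151 t 11.4667
```

>>> apply_moves:
  commands:
    - [0, 0, 0.001, 0, 1]
    - [0, 0, 0, 0, 0.6]
    - [0, 0, 0, 0, 0.2]
    - [0, 0, 0, 0, 0]
    - [0, 0, 0, 0, 0]

```text
clock: 11.88
position: [0.5388, 0.2228, 0.1171]
ee_rot: [0.27, 0.963, 0.01, 0.014]
ft_force: [-0.3, 0.3, -0.6]
grip_width: 0.495
```

```bash
python3 -c "from h import *;st()"
```

```text
[0.5388 0.2228 0.1171] [-0.022   0.0273 -0.9994] F [-0.3   0.3  -0.56] T [-0.    0.   -0.01] w 0.495 t 11.8833
```

>>> apply_moves:
  commands:
    - [0, 0, -0.01, 0, 0]
    - [0, 0, -0.02, 0, 0]
    - [0, 0, -0.025, 0, 0]
    - [0, 0, -0.025, 0, 0]
    - [0, 0, -0.01, 0, 0]

```text
clock: 12.3
position: [0.5339, 0.2204, 0.2099]
ee_rot: [0.27, 0.963, 0.008, 0.012]
ft_force: [0.6, -0.7, -0.2]
grip_width: 0.501
```

>>> apply_moves:
  commands:
    - [0.02, -0.03, 0, 0, 0]
    - [0.02, -0.03, 0, 0, 0]
    - [0, 0, 0, 0, 0]
    - [0, 0, 0, 0, 0]

```text
clock: 12.63
position: [0.4674, 0.1893, 0.2109]
ee_rot: [0.27, 0.963, 0.009, 0.014]
ft_force: [-0.4, 0.3, -1.0]
grip_width: 0.499
```

```bash
python3 - <<'E'
from h import *
im,P,o=wrist("w13")
d=np.hypot(P[...,0]-.5385,P[...,1]-.2225)
for c in ("wrist","top","scene"):
    if c!="wrist":
        i2,dd=camera(c);P=cloud(c,dd);d=np.hypot(P[...,0]-.5385,P[...,1]-.2225)
        if c=="scene": b=cv2.resize(i2[190:270,270:350],(520,520),interpolation=2)
    m=(d<.042)&(P[...,2]>.105)&(P[...,2]<.122);q=P[m]
    z=np.linalg.lstsq(np.c_[q[:,:2]-[.5385,.2225],np.ones(len(q))],q[:,2],rcond=None)[0];r=np.abs(np.c_[q[:,:2]-[.5385,.2225],np.ones(len(q))]@z-q[:,2])<.003;q=q[r]
    print(c,len(q),"plate plane",np.linalg.lstsq(np.c_[q[:,:2]-[.5385,.2225],np.ones(len(q))],q[:,2],rcond=None)[0].round(4))
    rect(P,(d<.045)&(P[...,2]>.105)&(P[...,2]<.15),c+" cap")
    rect(P,(d<.045)&(P[...,2]>.136)&(P[...,2]<.16),c+" bar")
save("w13c",im,1.5)
cv2.imwrite("pics/c13.png",np.hstack([cv2.resize(im[60:320,200:460],(390,390),interpolation=2),cv2.resize(b,(390,390))])[...,::-1])
E
```

```text
pos [0.4674 0.1893 0.2109] 
R [[-0.8536, 0.5199, 0.0317], [0.5204, 0.8539, 0.0103], [-0.0217, 0.0253, -0.9994]] yaw_y 58.66 F [-0.4  0.3 -1. ] w 0.499 t 12.6333
wrist 1577 plate plane [-0.0012  0.0044  0.1138]
wrist cap 2754 [0.5368 0.2241] [0.0761 0.0508] 149.1 z [0.1122 0.1144 0.1441]
wrist bar 551 [0.5349 0.2248] [0.0358 0.0147] 149.1 z [0.1375 0.1436 0.1448]
top 99 plate plane [ 0.0757 -0.0335  0.112 ]
top cap 175 [0.5621 0.2063] [0.0553 0.0282] 29.3 z [0.1098 0.1145 0.1419]
top bar 12 [0.5543 0.2129] [0.0106 0.0057] 25.1 z [0.1394 0.1434 0.1462]
scene 216 plate plane [-0.0417 -0.051   0.1157]
scene cap 490 [0.5423 0.2234] [0.0794 0.0523] 150.9 z [0.1078 0.1169 0.1445]
scene bar 92 [0.5426 0.2233] [0.043  0.0149] 152.0 z [0.1374 0.1434 0.146 ]
```

View pics/c13.png

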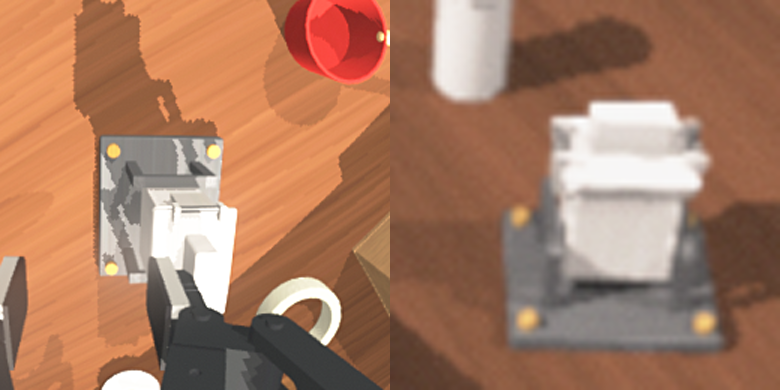

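```bash
python3 -c "from h import *;st();print(workorder.hand_in())"
```

```text
[0.4686 0.1897 0.2106] [-0.022   0.0245 -0.9995] F [-0.19  0.59  0.13] T [-0.04  0.02  0.03] w 0.5 t 12.7833
the job is handed in; nothing more can be done
None
```

The cap is on the mould, released and handed in at 12.8 s, and my checks indicate both clip arms have snapped under the rim. I pressed it straight down from above the mould.

**Force while pressing:**
- The force reading peaked near 18 N, fell to about 0 N as the arms snapped in, then rose to 21.6 N as the plate landed on the rim.
- Counting the cap's own weight, the largest push was about 23.5 N. I estimate that moved the sprung foot about 2.8 mm of its 5 mm. This is from the force, as I could not measure the foot directly.

**Checks after pressing:**
- **Tug:** before letting go I pulled up to a reading of 11.6 N, about 10 N beyond the cap's weight, and the cap held.
- **Position:** after release it sits level, to about 0.3° by the wrist camera, and its underside is about 1.5 mm above the measured rim. That is within the 2 mm expected of a snapped cap resting against its arms.
- **Contact:** the gripper is open, clear of the cap and reads about 0 N.

**Disagreements and limits:**
- The tool tilted about 1.5° over the run, so the cap was about 1° off level while it was pressed. It levelled on release.
- The final top and scene camera plane fits were noisy and tilted, because the arm blocked the top view. I relied on the wrist camera for level; the bar-top height agreed in all three.
- I did not see the clip catches directly, so the snap is inferred from the force drop, the tug and the resting height. I commanded no contact with anything else and saw none in the pictures, but did not re-measure the other objects.

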